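Clamp a wippen in the repinning jig

TASK

On the turntable a wippen lies on its side in the repinning jig, not yet home. Push it gently along between the cheeks until its flange butts fully against the end stop, then swing the clamp arm over it as far as it goes, then turn the clamp's torque-limiting knob clockwise (from above) until it slips and clicks, and stop at that click: turned on any further it bruises the wippen. Leave the wippen home and held, and everything else on the bench where it lies.

Things in the scene. Friction and masses are not known exactly. Their poses are not given: they have to be found in the camera images.
- nest: The jig: aluminium plate 118 x 108 x 10 mm on the beech top (260 mm across, surface 60 mm above the bench) of a locked cast-iron turntable. Origin: plate's underside, on the turntable's axis; z up, x along the wippen's slide to the end stop. Plate: x -50 to +68, y -36 to +72 mm. Two cheeks guide the wippen: 8 mm high, 8 mm thick, x -36 to +46, inner faces at y +23 and -25 mm.
- stop_face (a point): Middle of the end stop's face (x +56, y -2 mm in the nest's frame, 5 mm above the plate), axes as the nest's. Steel block 26 mm wide, 10 mm high. The flange end of the wippen butts on it.
- wippen: Grand-action wippen, beech, 30 g, lying on its side: 112 x 46 x 11 mm. Origin: on its underside, midway along; x to its flange end (x +56 mm), which goes to the stop. Repetition lever at y +13 to +22, heel at y -24 to -10. Starts 11 to 26 mm short of the stop; slides with 1.2 mm play each side. Home: its origin at x 0, y 0 of the nest. 1 N moves it; it bruises over 25 N.
- push_end (a point): Middle of the blunt end face of the wippen's body rail, where to push (x -56, y -4 mm in the wippen's frame, 5.5 mm above the plate, 75.5 mm above the bench). Face 12 mm wide, 11 mm high, axes as the wippen's. It sticks out beyond the cheeks and the plate's edge; the jack's tender beside it (y +3 to +8 mm) ends 2 mm short of it.
- wippen_pin (a point): Top of the thin steel centre pin upright in the wippen's flange, at x +40, y -2 mm in the wippen's frame, 11 mm above the plate.
- nest_hole (a point): Mouth of the 8 mm hole in the nest plate, under the pin when the wippen is home (x +40, y -2 mm in the nest's frame, on the plate's top). Axes as the nest's.
- clamp_arm: Dark steel swing arm, 18 mm wide, underside 95, top 109 mm above the bench. Origin on the axis of its upright pivot (x 0, y +58 mm in the nest's frame), at its underside; z up, x along the arm to the knob's axis, 62 mm out. Parked with its x along the nest's x or up to 0.5 rad clockwise of it. Stiff pivot, 0.12 N m (2 N at the knob); stays where left.
- clamp_spot (a point): Point of the nest, 21 mm above its origin, under the knob's axis when the arm is at its solid stop, over the wippen's body rail (x 0, y -4 mm in the nest's frame). The arm swings there clockwise (seen from above) and then points along the nest's -y; tightening the knob presses it on to this stop. Axes as the nest's.
- knob_center (a point): Centre, half-way up, of the round fluted steel torque knob on the arm's end: 34 mm across, 28 mm high, 122 to 150 mm above the bench, axis upright; it neither rises nor sinks. Grip it across any diameter. Clockwise runs a rubber pad down from under the arm, 1.9 mm a radian; anticlockwise raises it. At the start it hangs 1.5 to 7.3 mm above the wippen, which no reading tells.
- knob_top (a point): Middle of the knob's top face. Running down takes about 0.1 N m. Once the pad bears, the torque climbs within 0.5 to 0.8 rad to about 0.2 N m; there the clutch in the knob breaks over: in 0.2 rad more the torque falls below half, the screw standing still (the click). Stop at once: 0.3 rad further it has driven solid and bruises the wippen. Let go, the clutch springs back and the screw holds.
- pin_punch: Bystander on the beech top: a small punch with square dark wood handle, 62 mm long, 8 mm thick.
- spare_flange: Bystander on the beech top: a loose wooden flange, 24 x 12 x 10 mm.
- flange_tin: Bystander: an open tin box of brass flanges, 115 x 78 x 34 mm; origin under its centre.
- plumb_bob: Bystander: a brass plumb bob standing on its cap, point up, 36 mm across, 94 mm high; origin under its centre.
- pewter_pot: Bystander: a dull pewter pot with a handle, 98 mm across, 80 mm high, hammer shanks standing in it up to 150 mm; origin under its centre.
- calipers: Bystander: flat steel calipers, 190 mm long, 9 mm high.
- screwdriver: Bystander: a wood-handled screwdriver lying down, 190 mm long.
- hammer: Bystander: a piano hammer with its shank lying on its side, 140 mm long, felt head.
Mind the look-alikes: they are no part of the job. What is shaped like the wippen but black is not meant.

How it is judged (in metres and radians):
On the way, in this order (a step that is already met when the one before it is completed fails the run):
1. the wippen is pushed fully home against the end stop (x of wippen_pin in the frame of nest_hole above -0.002 m and horizontal distance between wippen_pin and nest_hole below 0.004 m), for 0.2 s.
2. then the clamp arm is swung over the wippen, up to its stop (all of step 1 and angle between the x axis of clamp_arm and the y axis of nest, either way round below 0.06 rad), for 0.2 s.
3. then the knob is turned down until it clicks, the pad bearing firmly on the wippen (all of step 2 and contact force between clamp_arm and wippen above 52 N), for 0.2 s.
At the end, for the whole second after the job is handed in: The wippen's flange within 2 mm of the end stop and its pin within 4 mm of the hole; the clamp arm within 0.06 rad of its stop; the clamp's pad bearing on the wippen with over 52 N, as it does once the knob has clicked (60 to 100 N) (all of step 3); the robot touches nothing.
It fails at once if the knob is driven on after its click, so that the clamp bears on the wippen with more than 140 N and bruises it (contact force between clamp_arm and wippen above 140 N).
It fails at once if the gripper pushes the wippen with more than 25 N (contact force between the fingers and wippen above 25 N).
It fails at once if a bystander is moved by more than 20 mm (distance of any of pin_punch, spare_flange, flange_tin, plumb_bob, pewter_pot, calipers, screwdriver, hammer from where it was at the start of the episode above 0.02 m).
It also fails if it takes over 72 s, if anything falls off the work surface, if the arm or the gripper's body presses on something with over 40 N, if the wrist force passes 120 N, or if a joint passes its speed limit or range.

ROBOT

A 6-joint arm with a two-finger parallel gripper is mounted at the origin on the work surface. World frame = base frame: x ahead of the robot, y to its left, z up, the work surface at z = 0. Lengths are in mm, angles in rad, forces in N, time in s.
With the tool pointing down it reaches from about 325 to 850 mm from the base axis. Payload 4.4 kg.
Tool frame: the origin (TCP) lies midway between the tips of the shut fingers; the grasp point (between the pads) lies 19 mm behind it; z points along the fingers, y is the direction in which the jaws open and shut (so a half turn about z gives the same grasp; the last joint's range is limited). The gripper opens to 94 mm and grips with 3 to 60 N. Pads are 16 mm wide; open, the fingers measure 119 mm over their backs; the gripper's body (75 mm by 177 mm) begins 78 mm behind the grasp point.
Start: joints at [-1.474, 0.207, 1.542, -0, 1.393, -0.15], TCP at [141.018, -557.441, 205.447] pointing down, gripper open.
Joint ranges: [-2.73, 2.73], [-0.86, 2.22], [0.23, 2.46], [-1.11, 4.25], [0.08, 2.63], [-2.82, 2.82]. Speed limits (rad/s): [2.79, 2.79, 3.14, 3.14, 3.14, 3.14].

INTERFACE

Orientations are given as [roll, pitch, yaw] about the fixed x, y, z axes, in that order (R = Rz(yaw) Ry(pitch) Rx(roll)).
In Python, from cell import robot, optics, order, models gives the robot as it stands.
- The arm moves only by the tool arm_command, never from a script. Its argument "plan" is a list that holds one entry, the list of rows, each a list of 6 numbers: the shift along the tool's x, y, z as a fraction of full scale, then the turn, a rotation vector about the tool's x, y, z as a fraction of full scale. A call has 1 to 10 rows; each row is the pose to reach, as a shift and turn from the pose commanded when the call began, along the tool's axes at that moment, turning the shorter way round; what a row does not reach only later rows make up. Full scale, the value 1, is 0.1 m for a shift and pi rad for a turn. A row lasts 1/10 s, in which the tool goes at most 50 mm and 8.59 degrees, less where a joint would pass 70% of its speed; a pose out of reach is approached as far as the arm can. A call with a number of a shift or a turn outside -1 to 1 is refused whole. A call with a gripper value outside its range is refused whole. "claw" is the opening, from 0 (shut) to 1 (fully open), set as the call begins (left out, the last holds). The fingers move at their own pace and stop on an object; "force" is the grip in N (left out, the last holds). Time passes only in rows, so rows that repeat a pose let the fingers close. It gives the time, the measured TCP pose, the force and the opening at its end, in the units of the state.
- robot.state(): the state, without advancing time (a new reading comes with each control period).
- optics.read_camera(name): name is "side" or "top"; returns a dict with "image" (384x512x3 uint8, red, green, blue), "fx", "fy", "cx", "cy" (pixels), "k1" (the pictures are not rectified: a ray, as slopes to the right and down, at radius r is drawn at 1 + k1 r^2 times it, then the intrinsics apply), "extrinsics" (4x4, takes a point from world to camera coordinates). Camera axes: x right, y down, z forward; pixel columns grow to the right and rows downward; lengths in mm; the calibration is good to about 2 mm. A picture is of the moment at which its call begins. There is no depth.
- order.sign_off(): hands the job in, once; it reports no verdict.
Trained networks look in a picture, given as the dict that the camera call returned (one of the last four; its "shot" number tells which), for a name from the list of things; names that differ only in an ending like _2 or _b are one class to them, and where a whole thing is asked for, a point or a joint stands for the part that bears it (a point fixed in the world has none). Each returns a list of dicts, best first, with "conf" (0 to 1); they miss things now and then, are a little off and sometimes report something else, mostly with a low value. They report only what shows in the picture. A call takes as long as a camera call. They do not tell look-alikes from the thing itself.
- models.trace(picture, query): "mask" (384x512 bool, what is visible of it) and "point" ([row, column] in pixels, amid what is visible of it).
The state is a dict: "time_s": time; "qpos": joint angles; "dq": joint speeds; "joint_efforts": joint torques, N m; "tcp_pos": TCP position; "tcp_rot": TCP orientation; "wrist_force": force on the tool from outside, world axes, zero at the start; "moment": the same for the moment, N m; "grip_width": opening from 0.0 (shut) to 1.0 (fully open).
Only numpy, scipy, OpenCV 4.12 (cv2) and the standard library are available. Lean on these libraries where they do the work, as an engineer would, in place of code of your own. Each camera call takes 0.05 s, during which the arm holds its last target. There are 200 camera calls.

## Working session

There is one attempt and no reset: what is moved stays moved. The work goes in short steps, Python scripts to look and compute and a tool call to move; the robot and the scene stay as the last step left them, time stands still between calls to the robot, and variables do not carry over. Pictures are saved under pics/ and viewed, on a budget of 10 in all, crops included, one or two more only if the job needs it, and the job is handed in when it is done.

Besides the shell and the picture viewer there is one more tool, called after "Call:" by a JSON object that holds its "op" and its "data", one argument or row to a line. arm_command: Moves the arm, as the interface text tells. Shift numbers are shares of 0.1 m and turn numbers shares of pi rad, none past 1 either way. Its arguments: {"type":"object","properties":{"plan":{"type":"array"},"claw":{"type":"number"},"force":{"type":"number"}},"required":["plan"]}

```bash
mkdir -p pics; cat > h.py <<'E'
import numpy as np, cv2
from cell import robot, optics, order, models
def ray(p,uv):
    x=np.array([(uv[0]-p['cx'])/p['fx'],(uv[1]-p['cy'])/p['fy']]); s=x.copy()
    for _ in range(20): s=x/(1+p['k1']*(s@s))
    E=np.array(p['extrinsics']); R=E[:3,:3]; return -R.T@E[:3,3], R.T@np.array([s[0],s[1],1])
def atz(p,uv,z):
    o,d=ray(p,uv); return o+d*(z-o[2])/d[2]
def proj(p,X):
    E=np.array(p['extrinsics']); c=E[:3,:3]@np.array(X)+E[:3,3]; s=c[:2]/c[2]; s=s*(1+p['k1']*(s@s))
    return np.array([s[0]*p['fx']+p['cx'],s[1]*p['fy']+p['cy']])
def save(n,im): cv2.imwrite('pics/'+n+'.png',im[:,:,::-1])
E
python3 - <<'E'
from h import *
ims=[]
for c in ('top','side'):
    p=optics.read_camera(c); ims.append(p['image'])
    print(c,p['fx'],p['k1'],np.round(ray(p,(256,192))[0]))
    for q,z in (('wippen',75),('push_end',75.5),('wippen_pin',81),('nest',65),('nest_hole',70),('stop_face',75),('clamp_arm',109),('knob_center',136),('knob_top',150),('flange_tin',17),('plumb_bob',40),('pewter_pot',60),('pin_punch',65)):
        for r in models.trace(p,q)[:3]:
            uv=r['point'][::-1]; print(q,round(r['conf'],2),np.round(uv,1),np.round(atz(p,uv,z)[:2],1),r['mask'].sum())
    save(c+'0',cv2.resize(p['image'],(800,600),interpolation=cv2.INTER_CUBIC))
E
```

```text
top 399.4850167164653 0.011330231091979599 [ 363.  -44. 1143.]
wippen 0.7 [231.1 184.9] [514.2  59.4] 416
wippen 0.59 [335.1 183.4] [ 523.5 -220.9] 329
push_end 0.95 [235.3 187.5] [507.2  47.8] 444
push_end 0.72 [332.3 121.1] [ 696.1 -213.4] 412
push_end 0.59 [336.1 185.1] [ 518.8 -223.5] 315
wippen_pin 0.83 [334.4 183.4] [ 522.5 -218. ] 345
wippen_pin 0.68 [235.4 184. ] [516.   47.3] 466
wippen_pin 0.65 [331.3 121.8] [ 692.3 -209.8] 362
nest 0.93 [236.  168.8] [560.5  48.3] 1460
nest_hole 0.63 [235.8 168.8] [559.5  48.4] 1444
stop_face 0.69 [234.7 170.3] [554.4  50.8] 1513
clamp_arm 0.89 [232.2 153.4] [593.6  55.8] 303
knob_center 0.48 [232.1 147.7] [602.6  53.9] 131
knob_top 0.47 [233.6 149. ] [595.9  48.6] 149
flange_tin 0.67 [123.4 216. ] [427.6 368.1] 1378
flange_tin 0.34 [120.8 143.5] [637.7 389.3] 1246
plumb_bob 0.63 [372.  251.7] [ 343.2 -326. ] 108
pewter_pot 0.58 [122.4 145.3] [622.2 367.9] 1286
pin_punch 0.59 [265.3 196.3] [486.1 -33.6] 39
side 426.0269114663913 -0.10664684760850994 [272. 861. 808.]
wippen 0.7 [242.7 186.4] [ 521.7 -140.2] 284
wippen 0.56 [230.1 228.3] [51
[... 409 characters left out ...]
10.4 226.2] [567.7  46.3] 1363
nest_hole 0.55 [231.  228.2] [511.8  43.9] 440
stop_face 0.6 [208.9 229.1] [566.4  63.7] 1405
stop_face 0.26 [309.4 341.3] [273.7 354.5] 688
clamp_arm 0.56 [198.8 217.7] [591.1  62.5] 335
knob_center 0.44 [196.3 205.8] [599.6  48.4] 182
knob_center 0.38 [226.5 225.6] [503.4 109.7] 431
knob_top 0.53 [195.6 205.3] [595.2  63.7] 189
flange_tin 0.81 [237.4 355.3] [418.1 377.3] 2358
plumb_bob 0.76 [309.9 166.9] [ 339.2 -336.6] 158
pewter_pot 0.79 [141.  329.4] [623.9 385. ] 2235
pewter_pot 0.49 [203.7 228.4] [587.   47.3] 1262
pin_punch 0.51 [252.4 213.8] [469.9 -31.3] 60
pin_punch 0.3 [296.1 157.3] [ 387.6 -347.9] 139
pin_punch 0.21 [208.6 230.3] [569.8  57.6] 1273
```

```bash
python3 - <<'E'
from h import *
p=optics.read_camera('top'); q=optics.read_camera('side')
a=cv2.resize(p['image'][110:230,175:335],(800,600),interpolation=cv2.INTER_CUBIC); save('tc',a)
a=cv2.resize(q['image'][165:285,140:300],(800,600),interpolation=cv2.INTER_CUBIC); save('sc',a)
E
```

```text
(no output)
```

View pics/top0.png

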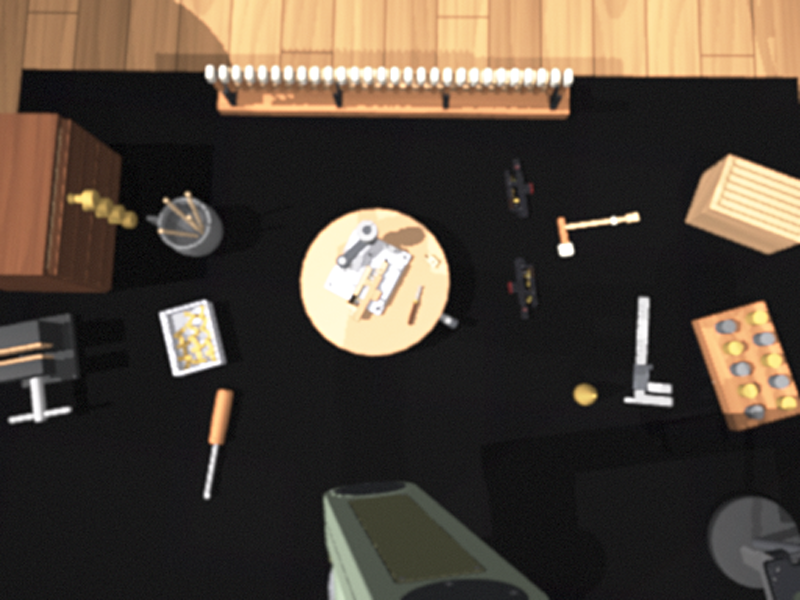

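View pics/tc.png

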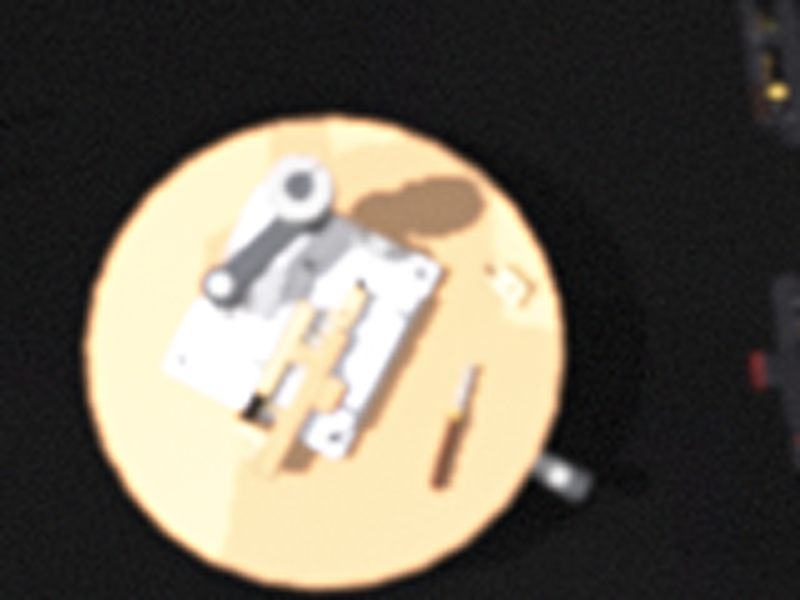

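View pics/sc.png

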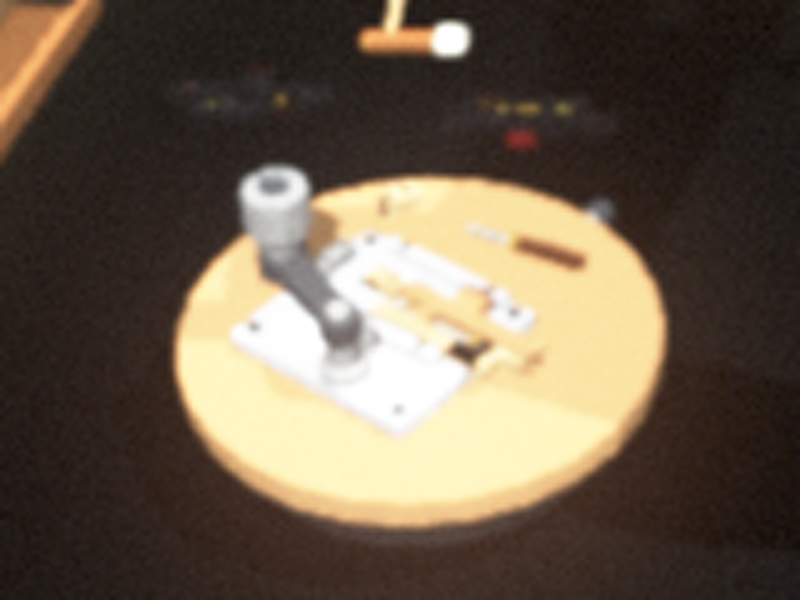

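```bash
cat > fit.py <<'E'
from h import *
from scipy.optimize import least_squares
p=optics.read_camera('top'); q=optics.read_camera('side')
T=lambda c:np.array([175+(c[0]+.5)/5-.5,110+(c[1]+.5)/5-.5]); S=lambda c:np.array([140+(c[0]+.5)/5-.5,165+(c[1]+.5)/5-.5])
N=[(p,T((442,262)),(68,-36,70)),(p,T((345,457)),(-50,-36,70)),(p,T((165,365)),(-50,72,70)),
(q,S((400,437)),(-50,72,70)),(q,S((230,330)),(68,72,70)),(q,S((370,235)),(68,-36,70)),(q,S((538,320)),(-50,-36,70)),
(p,T((222,284)),(0,58,112)),(q,S((342,308)),(0,58,112))]
K=[(p,T((299,186))),(q,S((274,186)))]
W=[(p,T((265,470)),(-56,-4,81))]
def rot(a):return np.array([[np.cos(a),-np.sin(a)],[np.sin(a),np.cos(a)]])
def w(v,X): return np.r_[v[:2]+rot(v[2])@np.array(X[:2]),X[2]]
def f(v):
    r=[proj(c,w(v,X))-uv for c,uv,X in N]
    r+=[proj(c,w(v,np.r_[np.array([0,58])+62*np.array([np.cos(v[3]),np.sin(v[3])]),150]))-uv for c,uv in K]
    r+=[(proj(c,w(v,(X[0]+v[4],X[1],X[2])))-uv)*.5 for c,uv,X in W]
    return np.concatenate(r)
s=least_squares(f,[550,50,.0-.5,0,-18],loss='soft_l1')
print('nest x y yaw',np.round(s.x,3)); print(np.round(f(s.x).reshape(-1,2),2))
v=s.x
print('push',w(v,(-56+v[4],-4,75)),'pivot',w(v,(0,58,0)),'knob',w(v,(62*np.cos(v[3]),58+62*np.sin(v[3]),136)),'spot',w(v,(0,-4,0)))
# turntable centre from beech mask
for c in (p,q):
    im=c['image'].astype(int); m=((im[:,:,0]>150)&(im[:,:,1]>120)).astype(np.uint8)
    cs=[k for k in cv2.findContours(m,0,2)[0] if cv2.contourArea(k)>3000]
    for k in cs:
        h=cv2.convexHull(k)[:,0,:]; P=np.array([atz(c,x,60)[:2] for x in h]); 
        g=least_squares(lambda t:np.hypot(*(P-t[:2]).T)-130,P.mean(0),loss='soft_l1',f_scale=2); print('tt',g.x,np.round(g.cost,1))
E
python3 fit.py
```

```text
nest x y yaw [ 5.33087e+02  3.89110e+01 -4.49000e-01 -1.91760e+01 -1.94990e+01]
[[-0.92  0.35]
 [-1.28 -0.33]
 [-0.49  0.25]
 [ 0.62 -3.05]
 [ 0.79 -0.25]
 [-0.06 -1.86]
 [-0.33 -2.43]
 [-0.75 -0.32]
 [-0.24 -0.73]
 [-0.4  -0.34]
 [ 0.37 -0.6 ]
 [-0.26 -0.13]]
push [463.33517031  68.07871665  75.        ] pivot [558.26265762  91.16286435   0.        ] knob [602.54075643  47.76413204 136.        ] spot [531.35120664  35.30792898   0.        ]
tt [ 438.74409977 -624.39358409] 915.7
tt [531.81741726  38.86275228] 25.6
tt [ 650.4114602  -640.12318103] 738.7
tt [967.78306635 293.48226196] 6379.1
tt [529.65489333  53.13645215] 499.1
tt [-110.080366   -363.92961438] 20491.2
tt [ 711.86735922 -600.20384205] 15329.0
tt [ 963.48847562 -533.61077324] 21034.3
```

```bash
cat > go.py <<'E'
import sys
from h import *
from scipy.spatial.transform import Rotation as R
def plan(x,y,z,yaw):
    """shift/turn numbers from the present pose to a tool-down pose at x,y,z with given yaw"""
    s=robot.state(); r=R.from_euler('xyz',s['tcp_rot']); t=R.from_euler('xyz',[np.pi,0,yaw])
    d=r.inv().apply(np.array([x,y,z])-s['tcp_pos'])/100; k=(r.inv()*t).as_rotvec()/np.pi
    print('shift',np.round(d,3),'turn',np.round(k,4))
def st():
    s=robot.state(); print({k:np.round(s[k],3).tolist() for k in('time_s','qpos','tcp_pos','tcp_rot','wrist_force','moment','grip_width')})
if __name__=='__main__':
    st()
    if len(sys.argv)>4: plan(*map(float,sys.argv[1:5]))
E
python3 go.py 442 78 180 -0.449
```

```text
{'time_s': 1.6, 'qpos': [-1.474, 0.207, 1.542, -0.0, 1.394, -0.15], 'tcp_pos': [140.995, -557.432, 205.443], 'tcp_rot': [-3.142, 0.0, 0.248], 'wrist_force': [-0.369, 0.395, 0.748], 'moment': [0.005, 0.052, 0.004], 'grip_width': 0.995}
shift [ 4.476 -5.422  0.255] turn [-0.      0.      0.2218]
```

Call:
{"op": "arm_command", "data": {
  "plan": [
    [[0.75,-0.9,0.03,0,0,0],[0.75,-0.9,0.03,0,0,0],[0.75,-0.9,0.03,0,0,0]]
  ],
  "claw": 0
}}

```text
time_s: 1.9
tcp_pos: [192.8, -448.0, 201.6]
tcp_rot: [-3.139, -0.001, 0.25]
wrist_force: [-0.4, -0.1, -0.6]
grip_width: 0.781
```

Call:
{"op": "arm_command", "data": {
  "plan": [
    [[0.75,-0.9,0.03,0,0,0],[0.75,-0.9,0.03,0,0,0],[0.75,-0.9,0.03,0,0,0]]
  ]
}}

```text
time_s: 2.2
tcp_pos: [243.2, -343.0, 199.2]
tcp_rot: [-3.141, -0.001, 0.25]
wrist_force: [0.2, -0.1, 0.4]
grip_width: 0.526
```

Call:
{"op": "arm_command", "data": {
  "plan": [
    [[0.75,-0.9,0.03,0,0,0],[0.75,-0.9,0.03,0,0,0],[0.75,-0.9,0.03,0,0,0]]
  ]
}}

```text
time_s: 2.5
tcp_pos: [293.8, -237.6, 196.5]
tcp_rot: [-3.141, -0.001, 0.251]
wrist_force: [-0.3, -0.7, -0.1]
grip_width: 0.273
```

Call:
{"op": "arm_command", "data": {
  "plan": [
    [[0.75,-0.9,0.03,0,0,0],[0.75,-0.9,0.03,0,0,0],[0.75,-0.9,0.03,0,0,0]]
  ]
}}

```text
time_s: 2.8
tcp_pos: [344.7, -132.0, 193.8]
tcp_rot: [3.142, -0.002, 0.252]
wrist_force: [0.1, -0.6, -0.6]
grip_width: 0.022
```

Call:
{"op": "arm_command", "data": {
  "plan": [
    [[0.75,-0.9,0.03,0,0,0],[0.75,-0.9,0.03,0,0,0],[0.75,-0.9,0.03,0,0,0]]
  ]
}}

```text
time_s: 3.1
tcp_pos: [395.7, -26.1, 190.9]
tcp_rot: [-3.141, -0.002, 0.252]
wrist_force: [-0.7, -1.3, -0.4]
grip_width: 0.002
```

Call:
{"op": "arm_command", "data": {
  "plan": [
    [[0.75,-0.9,0.03,0,0,-0.4],[0.75,-0.9,0.03,0,0,-0.4],[0.75,-0.9,0.03,0,0,-0.4],[0.75,-0.9,0.03,0,0,-0.4],[0.75,-0.9,0.03,0,0,-0.4],[0.75,-0.9,0.03,0,0,-0.4],[0.75,-0.9,0.03,0,0,-0.4],[0.75,-0.9,0.03,0,0,-0.4],[0.75,-0.9,0.03,0,0,-0.4]]
  ]
}}

```text
time_s: 4.0
tcp_pos: [445.5, 76.2, 187.8]
tcp_rot: [3.14, 0.0, 1.508]
wrist_force: [1.0, -0.4, -0.3]
grip_width: 0.006
```

```bash
python3 go.py 445 77 110 2.693
```

```text
{'time_s': 4.0, 'qpos': [-0.022, -0.046, 1.851, -0.0, 1.335, 0.04], 'tcp_pos': [445.463, 76.193, 187.801], 'tcp_rot': [3.14, 0.0, 1.508], 'wrist_force': [0.993, -0.417, -0.258], 'moment': [-0.004, -0.128, 0.052], 'grip_width': 0.006}
shift [ 0.008 -0.006  0.778] turn [ 3.000e-04  3.000e-04 -3.771e-01]
```

Call:
{"op": "arm_command", "data": {
  "plan": [
    [[0,0,0.4,0,0,-0.377],[0,0,0.4,0,0,-0.377],[0,0,0.78,0,0,-0.377],[0,0,0.78,0,0,-0.377],[0,0,0.78,0,0,-0.377],[0,0,0.78,0,0,-0.377],[0,0,0.78,0,0,-0.377],[0,0,0.78,0,0,-0.377],[0,0,0.78,0,0,-0.377]]
  ]
}}

```text
time_s: 4.9
tcp_pos: [445.5, 76.2, 109.7]
tcp_rot: [3.141, 0.001, 2.688]
wrist_force: [0.9, 0.1, 1.1]
grip_width: 0.005
```

```bash
python3 - <<'E'
from h import *
from go import *
st(); plan(445,77,73.5,2.693)
ims=[]
for c in('top','side'):
    p=optics.read_camera(c); s=robot.state(); print(c,proj(p,s['tcp_pos']))
    v0,v1,u0,u1=(125,225,185,285) if c=='top' else (180,280,165,265)
    ims.append(cv2.resize(p['image'][v0:v1,u0:u1],(400,400),interpolation=cv2.INTER_CUBIC))
save('pre',np.hstack(ims))
E
```

```text
{'time_s': 4.9, 'qpos': [-0.022, 0.05, 1.931, -0.0, 1.16, -1.14], 'tcp_pos': [445.502, 76.194, 109.746], 'tcp_rot': [3.141, 0.001, 2.688], 'wrist_force': [0.909, 0.12, 1.109], 'moment': [0.03, -0.091, 0.027], 'grip_width': 0.005}
shift [0.008 0.005 0.362] turn [ 0.0001  0.0003 -0.0015]
top [222.59113205 209.07652173]
side [252.9900689  227.82215799]
```

View pics/pre.png

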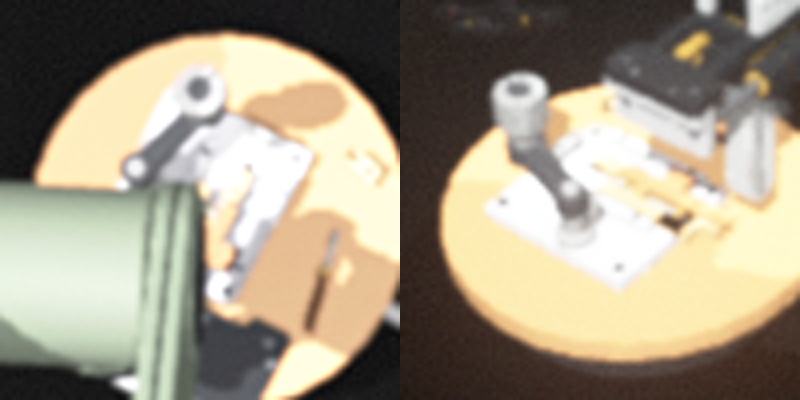

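Call:
{"op": "arm_command", "data": {
  "plan": [
    [[0,0,0.18,0,0,0],[0,0,0.36,0,0,0],[0,0,0.36,0,0,0]]
  ]
}}

```text
time_s: 5.3
tcp_pos: [442.6, 76.4, 71.4]
tcp_rot: [-3.139, -0.005, 2.687]
wrist_force: [-1.5, -0.5, -0.4]
grip_width: 0.001
```

Call:
{"op": "arm_command", "data": {
  "plan": [
    [[-0.03,0,0,0,0,0],[-0.06,0,0,0,0,0],[-0.08,0,0,0,0,0],[-0.1,0,0,0,0,0],[-0.12,0,0,0,0,0],[-0.14,0,0,0,0,0],[-0.16,0,0,0,0,0],[-0.18,0,0,0,0,0],[-0.2,0,0,0,0,0]]
  ]
}}

```text
time_s: 6.2
tcp_pos: [462.9, 67.6, 73.4]
tcp_rot: [-3.142, -0.0, 2.689]
wrist_force: [-0.7, -0.5, 0.5]
grip_width: 0.006
```

```bash
python3 - <<'E'
from h import *
from go import *
st()
from numpy import cos,sin
s=robot.state();d=np.array(s['tcp_pos'][:2])-[532,39];a=-.449;print('nest xy',cos(a)*d[0]+sin(a)*d[1],-sin(a)*d[0]+cos(a)*d[1])
ims=[]
for c in('top','side'):
    p=optics.read_camera(c)
    v0,v1,u0,u1=(125,225,185,285) if c=='top' else (190,260,190,260)
    ims.append(cv2.resize(p['image'][v0:v1,u0:u1],(400,400),interpolation=cv2.INTER_CUBIC))
save('push1',np.hstack(ims))
E
```

```text
{'time_s': 6.2, 'qpos': [-0.04, 0.139, 1.921, 0.0, 1.081, -1.158], 'tcp_pos': [462.898, 67.649, 73.403], 'tcp_rot': [-3.142, -0.0, 2.689], 'wrist_force': [-0.665, -0.501, 0.531], 'moment': [0.038, -0.057, -0.049], 'grip_width': 0.006}
nest xy -74.68858126258726 -4.1851038985393245
```

View pics/push1.png

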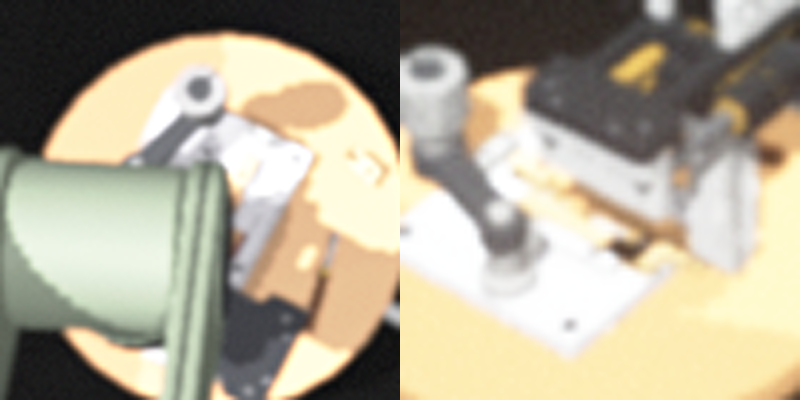

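Call:
{"op": "arm_command", "data": {
  "plan": [
    [[-0.01,0,0,0,0,0],[-0.02,0,0,0,0,0],[-0.03,0,0,0,0,0],[-0.04,0,0,0,0,0],[-0.05,0,0,0,0,0],[-0.06,0,0,0,0,0]]
  ]
}}

```text
time_s: 6.9
tcp_pos: [468.3, 65.0, 73.5]
tcp_rot: [-3.142, 0.0, 2.689]
wrist_force: [0.1, -0.4, -0.6]
grip_width: 0.008
```

Call:
{"op": "arm_command", "data": {
  "plan": [
    [[-0.01,0,0,0,0,0],[-0.015,0,0,0,0,0],[-0.02,0,0,0,0,0]]
  ]
}}

```text
time_s: 7.2
tcp_pos: [470.0, 64.2, 73.5]
tcp_rot: [3.142, -0.0, 2.689]
wrist_force: [0.1, 0.0, -0.0]
grip_width: 0.004
```

Call:
{"op": "arm_command", "data": {
  "plan": [
    [[-0.008,0,0,0,0,0],[-0.015,0,0,0,0,0],[-0.015,0,0,0,0,0]]
  ]
}}

```text
time_s: 7.5
tcp_pos: [470.3, 64.0, 73.3]
tcp_rot: [-3.141, -0.002, 2.689]
wrist_force: [-3.7, 1.1, 3.4]
grip_width: 0.005
```

Call:
{"op": "arm_command", "data": {
  "plan": [
    [[-0.005,0,0,0,0,0],[-0.01,0,0,0,0,0],[-0.01,0,0,0,0,0]]
  ]
}}

```text
time_s: 7.8
tcp_pos: [470.4, 64.0, 73.2]
tcp_rot: [-3.141, -0.004, 2.689]
wrist_force: [-6.6, 3.8, 5.5]
grip_width: 0.006
```

```bash
python3 - <<'E'
from h import *
from go import *
st()
ims=[]
p=optics.read_camera('side')
for v0,v1,u0,u1 in ((190,250,180,240),(205,235,208,238)): ims.append(cv2.resize(p['image'][v0:v1,u0:u1],(400,400),interpolation=cv2.INTER_CUBIC))
save('push2',np.hstack(ims))
v=(532,39,-.449)
def w(X):
    c,s=np.cos(v[2]),np.sin(v[2]); return [v[0]+c*X[0]-s*X[1],v[1]+s*X[0]+c*X[1],X[2]]
for n,X in (('home end top',(-56,-4,81)),('home flange',(56,-2,75)),('tcp face',(-66,-4,73))): print(n,proj(p,w(X)))
E
```

```text
{'time_s': 7.8, 'qpos': [-0.048, 0.156, 1.902, 0.002, 1.088, -1.167], 'tcp_pos': [470.376, 63.95, 73.196], 'tcp_rot': [-3.141, -0.004, 2.689], 'wrist_force': [-6.615, 3.842, 5.478], 'moment': [0.611, 1.014, 0.062], 'grip_width': 0.006}
home end top [241.3646921  230.44357578]
home flange [208.78965083 216.28986565]
tcp face [244.49530377 234.29587382]
```

View pics/push2.png

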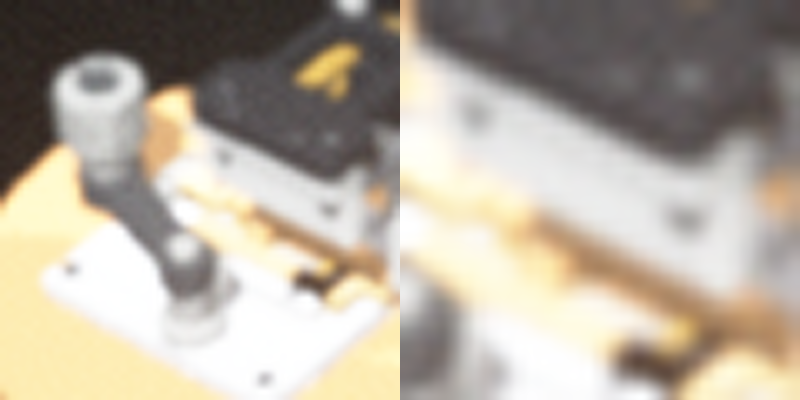

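Call:
{"op": "arm_command", "data": {
  "plan": [
    [[-0.01,0,0,0,0,0],[-0.015,0,0,0,0,0],[-0.015,0,0,0,0,0]]
  ]
}}

```text
time_s: 8.15
tcp_pos: [470.5, 63.9, 73.1]
tcp_rot: [-3.141, -0.007, 2.689]
wrist_force: [-9.4, 4.8, 8.0]
grip_width: 0.008
```

Call:
{"op": "arm_command", "data": {
  "plan": [
    [[0.05,0,0,0,0,0],[0.15,0,0,0,0,0],[0.15,0,-0.5,0,0,0],[0.2,0,-1,0,0,0],[0.3,0,-1,0,0,0]]
  ],
  "claw": 1
}}

```text
time_s: 8.65
tcp_pos: [452.8, 75.3, 181.0]
tcp_rot: [3.135, 0.016, 2.688]
wrist_force: [0.8, -0.5, 1.3]
grip_width: 0.393
```

```bash
python3 - <<'E'
from h import *
from go import *
st()
ims=[]
p=optics.read_camera('side'); q=optics.read_camera('top')
for c,(v0,v1,u0,u1) in ((p,(190,250,180,240)),(q,(130,190,200,260))): ims.append(cv2.resize(c['image'][v0:v1,u0:u1],(400,400),interpolation=cv2.INTER_CUBIC))
save('push3',np.hstack(ims))
E
python3 go.py 606 44 165 2.367
```

```text
{'time_s': 8.65, 'qpos': [-0.024, -0.035, 1.855, -0.001, 1.304, -1.141], 'tcp_pos': [452.849, 75.277, 181.015], 'tcp_rot': [3.135, 0.016, 2.688], 'wrist_force': [0.835, -0.54, 1.334], 'moment': [0.012, -0.137, -0.013], 'grip_width': 0.393}
{'time_s': 8.75, 'qpos': [-0.023, -0.031, 1.865, -0.0, 1.303, -1.142], 'tcp_pos': [447.135, 75.839, 174.879], 'tcp_rot': [3.14, 0.004, 2.689], 'wrist_force': [0.352, 0.553, -1.197], 'moment': [0.067, -0.136, 0.043], 'grip_width': 0.479}
shift [-1.568  0.408  0.106] turn [0.0007 0.0012 0.1026]
```

View pics/push3.png

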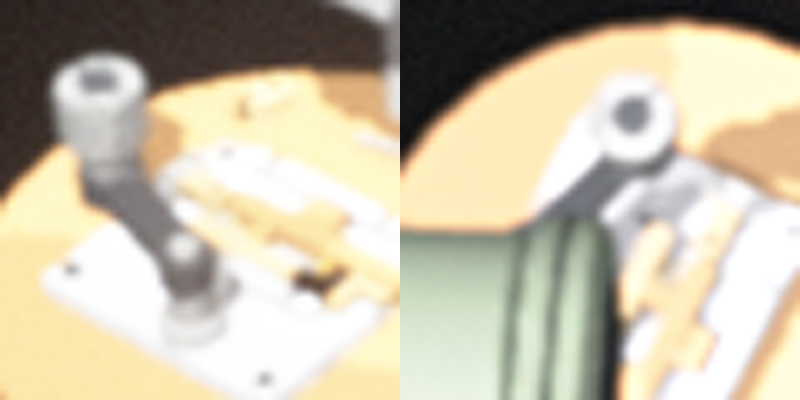

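Call:
{"op": "arm_command", "data": {
  "plan": [
    [[-0.5,0.15,0,0,0,0],[-0.95,0.25,0,0,0,0],[-0.95,0.25,0,0,0,0]]
  ],
  "claw": 1
}}

```text
time_s: 9.05
tcp_pos: [546.0, 54.8, 169.8]
tcp_rot: [-3.14, -0.002, 2.687]
wrist_force: [-0.2, -0.7, -0.4]
grip_width: 0.734
```

```bash
python3 go.py 602.5 47.8 165 2.367
```

```text
{'time_s': 9.05, 'qpos': [-0.057, 0.185, 1.644, -0.001, 1.315, -1.173], 'tcp_pos': [545.956, 54.79, 169.781], 'tcp_rot': [-3.14, -0.002, 2.687], 'wrist_force': [-0.162, -0.74, -0.369], 'moment': [0.046, -0.07, 0.035], 'grip_width': 0.734}
shift [-0.539  0.186  0.047] turn [-0.0006 -0.0004  0.1019]
```

Call:
{"op": "arm_command", "data": {
  "plan": [
    [[-0.25,0.1,0,0,0,0.05],[-0.54,0.19,0,0,0,0.1],[-0.54,0.19,0,0,0,0.102],[-0.54,0.19,0,0,0,0.102],[-0.54,0.19,0,0,0,0.102]]
  ]
}}

```text
time_s: 9.55
tcp_pos: [598.1, 50.2, 172.2]
tcp_rot: [-3.14, -0.002, 2.37]
wrist_force: [0.3, -0.6, -1.1]
grip_width: 1.001
```

```bash
python3 go.py 602.5 47.8 127 2.367; python3 - <<'E'
from h import *
p=optics.read_camera('side'); s=robot.state(); print(proj(p,s['tcp_pos']), proj(p,(602.5,47.8,150)))
save('over',cv2.resize(p['image'][150:250,150:250],(600,600),interpolation=cv2.INTER_CUBIC))
E
```

```text
{'time_s': 9.55, 'qpos': [-0.06, 0.289, 1.51, -0.0, 1.345, -0.859], 'tcp_pos': [598.106, 50.174, 172.203], 'tcp_rot': [-3.14, -0.002, 2.37], 'wrist_force': [0.262, -0.606, -1.055], 'moment': [0.021, -0.157, -0.039], 'grip_width': 1.001}
shift [-0.049  0.014  0.452] turn [-0.0006 -0.0007  0.0009]
[195.19155577 194.82274238] [194.78002039 201.21155749]
```

View pics/over.png

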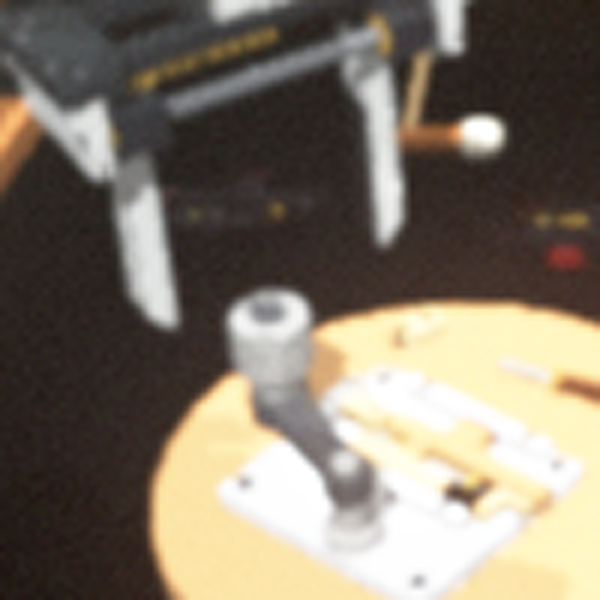

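Call:
{"op": "arm_command", "data": {
  "plan": [
    [[-0.05,0.015,0.15,0,0,0],[-0.05,0.015,0.3,0,0,0],[-0.05,0.015,0.45,0,0,0],[-0.05,0.015,0.45,0,0,0],[-0.05,0.015,0.45,0,0,0]]
  ]
}}

```text
time_s: 10.1
tcp_pos: [603.6, 47.6, 127.2]
tcp_rot: [-3.14, -0.002, 2.368]
wrist_force: [1.0, 0.1, 0.3]
grip_width: 1.0
```

Call:
{"op": "arm_command", "data": {
  "plan": [
    [[0,0,0,0,0,0],[0,0,0,0,0,0],[0,0,0,0,0,0],[0,0,0,0,0,0],[0,0,0,0,0,0],[0,0,0,0,0,0],[0,0,0,0,0,0]]
  ],
  "claw": 0.43,
  "force": 5
}}

```text
time_s: 10.8
tcp_pos: [604.5, 47.5, 128.5]
tcp_rot: [3.142, 0.0, 2.368]
wrist_force: [-0.2, -0.4, -0.7]
grip_width: 0.447
```

```bash
cat > arc.py <<'E'
from go import *
import sys
piv=np.array([float(sys.argv[1]),float(sys.argv[2])]); r=float(sys.argv[3]); total=float(sys.argv[4]); n=int(sys.argv[5])
s=robot.state(); st(); R0=R.from_euler('xyz',s['tcp_rot']); d=np.array(s['tcp_pos'][:2])-piv; a=np.arctan2(d[1],d[0]); print('radius',np.hypot(*d),'angle',a)
for k in range(1,n+1):
    t=total*k/n; P=np.r_[piv+r*np.array([np.cos(a-t),np.sin(a-t)]),s['tcp_pos'][2]]
    print([*np.round(R0.inv().apply(P-s['tcp_pos'])/100,3)[:2].tolist(),0,0,0,round(t/np.pi,3)])
E
python3 arc.py 557.5 91.3 62 0.8 8
```

```text
{'time_s': 10.8, 'qpos': [-0.064, 0.342, 1.537, -0.0, 1.263, -0.862], 'tcp_pos': [604.502, 47.525, 128.478], 'tcp_rot': [3.142, 0.0, 2.368], 'wrist_force': [-0.215, -0.429, -0.709], 'moment': [0.038, -0.121, -0.025], 'grip_width': 0.447}
radius 64.22934196926659 angle -0.7498609465909166
[0.024, -0.062, 0, 0, 0, 0.032]
[0.032, -0.124, 0, 0, 0, 0.064]
[0.046, -0.184, 0, 0, 0, 0.095]
[0.066, -0.243, 0, 0, 0, 0.127]
[0.091, -0.299, 0, 0, 0, 0.159]
[0.122, -0.353, 0, 0, 0, 0.191]
[0.159, -0.403, 0, 0, 0, 0.223]
[0.2, -0.45, 0, 0, 0, 0.255]
```

Call:
{"op": "arm_command", "data": {
  "plan": [
    [[0.025,-0.06,0,0,0,0.032],[0.03,-0.125,0,0,0,0.064],[0.045,-0.185,0,0,0,0.095],[0.065,-0.245,0,0,0,0.127],[0.09,-0.3,0,0,0,0.16],[0.12,-0.355,0,0,0,0.19],[0.16,-0.4,0,0,0,0.223],[0.2,-0.45,0,0,0,0.255]]
  ]
}}

```text
time_s: 11.6
tcp_pos: [559.4, 29.6, 128.6]
tcp_rot: [3.139, -0.001, 1.563]
wrist_force: [1.6, 1.2, -1.2]
grip_width: 0.436
```

```bash
python3 arc.py 557.5 91.3 62 0.4 8
```

```text
{'time_s': 11.6, 'qpos': [-0.102, 0.249, 1.657, 0.001, 1.234, -0.095], 'tcp_pos': [559.396, 29.616, 128.638], 'tcp_rot': [3.139, -0.001, 1.563], 'wrist_force': [1.624, 1.214, -1.156], 'moment': [0.202, -0.442, -0.031], 'grip_width': 0.436}
radius 61.71306844268184 angle -1.5400657105433975
[-0.003, -0.031, 0, 0, 0, 0.016]
[-0.002, -0.062, 0, 0, 0, 0.032]
[0.001, -0.093, 0, 0, 0, 0.048]
[0.005, -0.123, 0, 0, 0, 0.064]
[0.01, -0.154, 0, 0, 0, 0.08]
[0.018, -0.184, 0, 0, 0, 0.095]
[0.027, -0.214, 0, 0, 0, 0.111]
[0.037, -0.243, 0, 0, 0, 0.127]
```

Call:
{"op": "arm_command", "data": {
  "plan": [
    [[0,-0.03,0,0,0,0.016],[0,-0.06,0,0,0,0.032],[0,-0.095,0,0,0,0.048],[0.005,-0.125,0,0,0,0.064],[0.01,-0.155,0,0,0,0.08],[0.02,-0.185,0,0,0,0.095],[0.025,-0.215,0,0,0,0.111],[0.035,-0.245,0,0,0,0.127]]
  ]
}}

```text
time_s: 12.4
tcp_pos: [535.3, 33.0, 128.9]
tcp_rot: [3.139, -0.001, 1.166]
wrist_force: [2.2, 0.4, -0.7]
grip_width: 0.427
```

```bash
python3 arc.py 557.5 91.3 62 0.2 8
```

```text
{'time_s': 12.4, 'qpos': [-0.1, 0.2, 1.717, 0.001, 1.222, 0.304], 'tcp_pos': [535.259, 32.993, 128.888], 'tcp_rot': [3.139, -0.001, 1.166], 'wrist_force': [2.224, 0.363, -0.686], 'moment': [0.061, -0.346, 0.054], 'grip_width': 0.427}
radius 62.40518431126002 angle -1.9352102999265632
[0.004, -0.016, 0, 0, 0, 0.008]
[0.004, -0.031, 0, 0, 0, 0.016]
[0.004, -0.047, 0, 0, 0, 0.024]
[0.005, -0.062, 0, 0, 0, 0.032]
[0.006, -0.078, 0, 0, 0, 0.04]
[0.007, -0.093, 0, 0, 0, 0.048]
[0.009, -0.108, 0, 0, 0, 0.056]
[0.011, -0.124, 0, 0, 0, 0.064]
```

Call:
{"op": "arm_command", "data": {
  "plan": [
    [[0.004,-0.015,0,0,0,0.008],[0.004,-0.03,0,0,0,0.016],[0.004,-0.045,0,0,0,0.024],[0.005,-0.06,0,0,0,0.032],[0.005,-0.07,0,0,0,0.036]]
  ]
}}

```text
time_s: 12.9
tcp_pos: [528.3, 36.0, 128.8]
tcp_rot: [3.141, -0.0, 1.054]
wrist_force: [2.2, -1.1, 1.8]
grip_width: 0.434
```

Call:
{"op": "arm_command", "data": {
  "plan": [
    [[0,-0.01,0,0,0,0.005],[0,-0.02,0,0,0,0.01],[0,-0.02,0,0,0,0.01]]
  ]
}}

```text
time_s: 13.2
tcp_pos: [526.2, 37.0, 128.5]
tcp_rot: [3.142, 0.0, 1.023]
wrist_force: [1.7, -0.2, 1.0]
grip_width: 0.43
```

Call:
{"op": "arm_command", "data": {
  "plan": [
    [[0,-0.01,0,0,0,0],[0,-0.02,0,0,0,0],[0,-0.02,0,0,0,0]]
  ]
}}

```text
time_s: 13.5
tcp_pos: [525.4, 37.4, 128.6]
tcp_rot: [3.139, 0.0, 1.024]
wrist_force: [3.7, -2.8, -0.0]
grip_width: 0.433
```

Call:
{"op": "arm_command", "data": {
  "plan": [
    [[0,-0.01,0,0,0,0],[0,-0.02,0,0,0,0],[0,-0.02,0,0,0,0]]
  ]
}}

```text
time_s: 13.8
tcp_pos: [525.2, 37.5, 128.7]
tcp_rot: [3.135, -0.0, 1.024]
wrist_force: [7.2, -6.5, -3.2]
grip_width: 0.433
```

Call:
{"op": "arm_command", "data": {
  "plan": [
    [[0,0.06,0,0,0,0],[0,0.06,0,0,0,0],[0,0.06,0,0,0,-0.05],[0,0.06,0,0,0,-0.1],[0,0.06,0,0,0,-0.15],[0,0.06,0,0,0,-0.2],[0,0.06,0,0,0,-0.25],[0,0.06,0,0,0,-0.3],[0,0.06,0,0,0,-0.35],[0,0.06,0,0,0,-0.4]]
  ],
  "claw": 0.65
}}

```text
time_s: 14.8
tcp_pos: [526.5, 36.7, 127.6]
tcp_rot: [-3.14, -0.003, 2.23]
wrist_force: [0.6, 0.4, -0.4]
grip_width: 0.653
```

Call:
{"op": "arm_command", "data": {
  "plan": [
    [[0,0,0,0,0,-0.05],[0,0,0,0,0,-0.1],[0,0,0,0,0,-0.15],[0,0,0,0,0,-0.2],[0,0,0,0,0,-0.25],[0,0,0,0,0,-0.3],[0,0,0,0,0,-0.35],[0,0,0,0,0,-0.4],[0,0,0,0,0,-0.45],[0,0,0,0,0,-0.45]]
  ]
}}

```text
time_s: 15.8
tcp_pos: [526.5, 36.7, 127.6]
tcp_rot: [3.139, -0.002, -2.641]
wrist_force: [0.5, -0.5, 0.1]
grip_width: 0.65
```

```bash
python3 - <<'E'
from go import *
st(); s=robot.state(); plan(528.2,35.9,128.5,s['tcp_rot'][2])
E
```

```text
{'time_s': 15.8, 'qpos': [-0.095, 0.188, 1.734, 0.001, 1.223, -2.166], 'tcp_pos': [526.478, 36.736, 127.636], 'tcp_rot': [3.139, -0.002, -2.641], 'wrist_force': [0.511, -0.504, 0.066], 'moment': [0.05, -0.148, 0.047], 'grip_width': 0.65}
shift [-0.011 -0.016 -0.009] turn [ 0.0008 -0.0007 -0.    ]
```

Call:
{"op": "arm_command", "data": {
  "plan": [
    [[-0.01,-0.015,0,0,0,0],[-0.01,-0.015,0,0,0,0],[-0.01,-0.015,0,0,0,0],[-0.01,-0.015,0,0,0,0],[-0.01,-0.015,0,0,0,0],[-0.01,-0.015,0,0,0,0]]
  ],
  "claw": 0,
  "force": 8
}}

```text
time_s: 16.4
tcp_pos: [529.3, 35.8, 128.3]
tcp_rot: [3.14, 0.0, -2.646]
wrist_force: [-1.2, 2.7, -0.5]
grip_width: 0.347
```

```bash
python3 go.py
```

```text
{'time_s': 16.4, 'qpos': [-0.096, 0.191, 1.729, 0.001, 1.222, -2.163], 'tcp_pos': [529.271, 35.799, 128.282], 'tcp_rot': [3.14, 0.0, -2.646], 'wrist_force': [-1.197, 2.651, -0.487], 'moment': [0.613, -0.073, -0.053], 'grip_width': 0.347}
```

Call:
{"op": "arm_command", "data": {
  "plan": [
    [[0,0,0,0,0,0],[0,0,0,0,0,0],[0,0,0,0,0,0.03],[0,0,0,0,0,0.06],[0,0,0,0,0,0.09],[0,0,0,0,0,0.12]]
  ],
  "force": 40
}}

```text
time_s: 17.0
tcp_pos: [529.1, 36.5, 128.3]
tcp_rot: [3.139, -0.001, -3.026]
wrist_force: [-0.1, 5.7, 0.6]
grip_width: 0.343
```

```bash
cat > mz.py <<'E'
from h import *
m=[];f=[]
for i in range(5):
    s=robot.state(); m.append(s['moment']); f.append(s['wrist_force'])
    if i<4: optics.read_camera('side')
m=np.array(m); print('t',round(s['time_s'],2),'Mz',np.round(m[:,2],3),'mean',round(m[:,2].mean(),3),'F',np.round(np.mean(f,0),1),'q6',round(s['qpos'][5],3),'yaw',round(s['tcp_rot'][2],3),'pos',np.round(s['tcp_pos'],1),'w',round(s['grip_width'],3),'q6 effort',np.round(s['joint_efforts'][5],3))
E
python3 mz.py
```

```text
t 17.2 Mz [0.152 0.105 0.106 0.103 0.169] mean 0.127 F [-0.5  5.2 -0.3] q6 -1.787 yaw -3.022 pos [529.1  36.5 128.3] w 0.342 q6 effort 0.119
```

Call:
{"op": "arm_command", "data": {
  "plan": [
    [[0,0,0,0,0,0.03],[0,0,0,0,0,0.06],[0,0,0,0,0,0.09],[0,0,0,0,0,0.12]]
  ]
}}

```text
time_s: 17.6
tcp_pos: [529.2, 37.2, 128.3]
tcp_rot: [3.138, -0.002, 2.88]
wrist_force: [-0.8, 7.5, -0.6]
grip_width: 0.347
```

```bash
python3 mz.py
```

```text
t 17.8 Mz [0.111 0.106 0.12  0.147 0.11 ] mean 0.119 F [-0.6  7.5 -0. ] q6 -1.41 yaw 2.884 pos [529.2  37.1 128.3] w 0.342 q6 effort 0.123
```

Call:
{"op": "arm_command", "data": {
  "plan": [
    [[0.005,0.02,0,0,0,0.03],[0.005,0.02,0,0,0,0.06],[0.005,0.02,0,0,0,0.09],[0.005,0.02,0,0,0,0.12]]
  ]
}}

```text
time_s: 18.2
tcp_pos: [529.5, 37.9, 128.3]
tcp_rot: [3.141, -0.001, 2.503]
wrist_force: [0.7, 5.3, -1.1]
grip_width: 0.344
```

```bash
python3 mz.py
```

```text
t 18.4 Mz [0.128 0.17  0.113 0.094 0.148] mean 0.131 F [ 0.4  4.9 -0.7] q6 -1.031 yaw 2.509 pos [529.5  37.9 128.3] w 0.342 q6 effort 0.128
```

Call:
{"op": "arm_command", "data": {
  "plan": [
    [[0.006,0.008,0,0,0,0.03],[0.006,0.008,0,0,0,0.06],[0.006,0.008,0,0,0,0.09],[0.006,0.008,0,0,0,0.12]]
  ]
}}

```text
time_s: 18.8
tcp_pos: [530.0, 38.4, 128.3]
tcp_rot: [3.141, 0.0, 2.127]
wrist_force: [1.8, 3.9, -2.5]
grip_width: 0.34
```

```bash
python3 mz.py
```

```text
t 19.0 Mz [0.132 0.128 0.116 0.1   0.111] mean 0.118 F [ 2.   4.4 -2.6] q6 -0.653 yaw 2.132 pos [530.   38.4 128.4] w 0.346 q6 effort 0.132
```

Call:
{"op": "arm_command", "data": {
  "plan": [
    [[0.01,0.005,0,0,0,0.03],[0.01,0.005,0,0,0,0.06],[0.01,0.005,0,0,0,0.09],[0.01,0.005,0,0,0,0.12]]
  ]
}}

```text
time_s: 19.4
tcp_pos: [529.7, 39.2, 128.3]
tcp_rot: [3.141, 0.0, 1.751]
wrist_force: [2.1, 4.1, -3.4]
grip_width: 0.343
```

```bash
python3 mz.py
```

```text
t 19.6 Mz [0.123 0.059 0.1   0.076 0.113] mean 0.094 F [ 2.   3.7 -3.6] q6 -0.274 yaw 1.756 pos [529.7  39.2 128.4] w 0.342 q6 effort 0.134
```

Call:
{"op": "arm_command", "data": {
  "plan": [
    [[0.005,0,0,0,0,0.03],[0.005,0,0,0,0,0.06],[0.005,0,0,0,0,0.09],[0.005,0,0,0,0,0.12]]
  ]
}}

```text
time_s: 20.0
tcp_pos: [530.4, 39.2, 128.4]
tcp_rot: [3.139, 0.001, 1.374]
wrist_force: [4.8, 1.3, -6.3]
grip_width: 0.342
```

```bash
python3 mz.py
```

```text
t 20.2 Mz [0.134 0.078 0.112 0.09  0.113] mean 0.105 F [ 4.6  2.  -5.8] q6 0.103 yaw 1.379 pos [530.4  39.3 128.4] w 0.346 q6 effort 0.119
```

Call:
{"op": "arm_command", "data": {
  "plan": [
    [[0,0.012,0,0,0,0.03],[0,0.012,0,0,0,0.06],[0,0.012,0,0,0,0.09],[0,0.012,0,0,0,0.12]]
  ]
}}

```text
time_s: 20.6
tcp_pos: [531.1, 39.0, 128.4]
tcp_rot: [3.14, 0.0, 0.999]
wrist_force: [3.3, 1.5, -5.3]
grip_width: 0.343
```

```bash
python3 mz.py
```

```text
t 20.8 Mz [0.142 0.074 0.075 0.099 0.122] mean 0.102 F [ 3.7  1.2 -5.5] q6 0.48 yaw 1.002 pos [531.1  39.  128.4] w 0.342 q6 effort 0.136
```

Total turned 2.64 rad, still running free.

Call:
{"op": "arm_command", "data": {
  "plan": [
    [[0,0.005,0,0,0,0.03],[0,0.005,0,0,0,0.06],[0,0.005,0,0,0,0.09],[0,0.005,0,0,0,0.12]]
  ]
}}

```text
time_s: 21.2
tcp_pos: [531.6, 38.6, 128.6]
tcp_rot: [3.14, -0.0, 0.621]
wrist_force: [3.8, 1.1, -5.3]
grip_width: 0.342
```

```bash
python3 mz.py
```

```text
t 21.4 Mz [0.212 0.1   0.13  0.088 0.12 ] mean 0.13 F [ 5.  -0.1 -5.4] q6 0.857 yaw 0.625 pos [531.6  38.6 128.6] w 0.34 q6 effort 0.13
```

Call:
{"op": "arm_command", "data": {
  "plan": [
    [[0,0.005,0,0,0,0.03],[0,0.005,0,0,0,0.06]]
  ]
}}

```text
time_s: 21.6
tcp_pos: [531.8, 38.3, 128.7]
tcp_rot: [3.14, -0.001, 0.433]
wrist_force: [4.3, -0.8, -4.7]
grip_width: 0.345
```

```bash
python3 mz.py
```

```text
t 21.8 Mz [0.206 0.159 0.124 0.157 0.155] mean 0.16 F [ 4.7 -0.5 -4.8] q6 1.044 yaw 0.437 pos [531.8  38.3 128.7] w 0.344 q6 effort 0.161
```

Call:
{"op": "arm_command", "data": {
  "plan": [
    [[0,0,0,0,0,0.015],[0,0,0,0,0,0.03]]
  ]
}}

```text
time_s: 22.0
tcp_pos: [531.9, 38.2, 128.8]
tcp_rot: [3.14, -0.001, 0.341]
wrist_force: [4.3, -1.0, -4.8]
grip_width: 0.344
```

```bash
python3 mz.py
```

```text
t 22.2 Mz [0.268 0.153 0.142 0.178 0.167] mean 0.181 F [ 5.1 -1.4 -4.8] q6 1.139 yaw 0.343 pos [531.9  38.2 128.8] w 0.344 q6 effort 0.19
```

Call:
{"op": "arm_command", "data": {
  "plan": [
    [[0,0,0,0,0,0.015],[0,0,0,0,0,0.03]]
  ]
}}

```text
time_s: 22.4
tcp_pos: [532.0, 38.0, 128.8]
tcp_rot: [3.139, -0.001, 0.247]
wrist_force: [5.4, -1.3, -5.1]
grip_width: 0.341
```

```bash
python3 mz.py
```

```text
t 22.6 Mz [0.285 0.179 0.168 0.213 0.218] mean 0.213 F [ 4.8 -2.  -4.9] q6 1.233 yaw 0.249 pos [532.   38.1 128.9] w 0.341 q6 effort 0.2
```

Call:
{"op": "arm_command", "data": {
  "plan": [
    [[0,0,0,0,0,0.01],[0,0,0,0,0,0.025]]
  ]
}}

```text
time_s: 22.8
tcp_pos: [532.0, 37.9, 128.9]
tcp_rot: [3.139, -0.001, 0.169]
wrist_force: [4.8, -1.6, -4.5]
grip_width: 0.344
```

```bash
python3 mz.py
```

```text
t 23.0 Mz [0.246 0.143 0.208 0.165 0.139] mean 0.18 F [ 5.  -2.  -4.8] q6 1.311 yaw 0.17 pos [532.   37.9 128.9] w 0.347 q6 effort 0.195
```

Call:
{"op": "arm_command", "data": {
  "plan": [
    [[0,0,0,0,0,0.01],[0,0,0,0,0,0.02]]
  ]
}}

```text
time_s: 23.2
tcp_pos: [532.0, 37.8, 128.9]
tcp_rot: [3.139, -0.001, 0.106]
wrist_force: [5.0, -2.3, -4.2]
grip_width: 0.341
```

```bash
python3 mz.py
```

```text
t 23.4 Mz [0.177 0.117 0.134 0.119 0.158] mean 0.141 F [ 5.2 -2.4 -4.4] q6 1.374 yaw 0.107 pos [532.   37.8 128.9] w 0.347 q6 effort 0.149
```

Call:
{"op": "arm_command", "data": {
  "plan": [
    [[0,0,0,0,0,0.01],[0,0,0,0,0,0.02]]
  ]
}}

```text
time_s: 23.6
tcp_pos: [532.0, 37.7, 128.9]
tcp_rot: [3.139, -0.002, 0.043]
wrist_force: [5.0, -2.4, -4.3]
grip_width: 0.34
```

```bash
python3 mz.py
```

```text
t 23.8 Mz [0.11  0.006 0.078 0.067 0.064] mean 0.065 F [ 4.9 -2.3 -4.6] q6 1.437 yaw 0.044 pos [532.   37.7 128.9] w 0.346 q6 effort 0.061
```

Torque peaked at about 0.21 N m and fell to 0.065, so the knob has clicked. I'll let go now.

Call:
{"op": "arm_command", "data": {
  "plan": [
    [[0,0,0,0,0,0],[0,0,0,0,0,0],[0,0,0,0,0,0],[0,0,0,0,0,0],[0,0,0,0,0,0]]
  ],
  "claw": 0.8
}}

```text
time_s: 24.3
tcp_pos: [531.0, 39.0, 128.5]
tcp_rot: [-3.142, 0.001, 0.041]
wrist_force: [0.3, 0.7, -1.1]
grip_width: 0.729
```

Call:
{"op": "arm_command", "data": {
  "plan": [
    [[0,0,-0.2,0,0,0],[0,0,-0.5,0,0,0],[0,0,-0.8,0,0,0],[0,0,-1,0,0,0],[0,0,-1,0,0,0]]
  ]
}}

```text
time_s: 24.8
tcp_pos: [533.7, 38.8, 232.3]
tcp_rot: [3.141, -0.007, 0.041]
wrist_force: [-0.9, 0.1, 0.1]
grip_width: 0.801
```

Call:
{"op": "arm_command", "data": {
  "plan": [
    [[-0.4,0.4,-0.2,0,0,0],[-0.8,0.8,-0.2,0,0,0],[-1,1,-0.2,0,0,0],[-1,1,-0.2,0,0,0]]
  ]
}}

```text
time_s: 25.2
tcp_pos: [432.0, -67.4, 246.9]
tcp_rot: [3.141, 0.004, 0.035]
wrist_force: [-0.4, -0.1, 0.2]
grip_width: 0.802
```

```bash
python3 - <<'E'
from h import *
from go import *
st(); ims=[]
p=optics.read_camera('side'); q=optics.read_camera('top')
for c,(v0,v1,u0,u1) in ((p,(180,270,165,255)),(q,(130,220,185,275))): ims.append(cv2.resize(c['image'][v0:v1,u0:u1],(400,400),interpolation=cv2.INTER_CUBIC))
save('fin',np.hstack(ims))
E
```

```text
{'time_s': 25.2, 'qpos': [-0.352, -0.126, 1.801, -0.002, 1.47, 1.184], 'tcp_pos': [432.007, -67.4, 246.869], 'tcp_rot': [3.141, 0.004, 0.035], 'wrist_force': [-0.437, -0.075, 0.196], 'moment': [0.009, 0.056, 0.013], 'grip_width': 0.802}
```

View pics/fin.png

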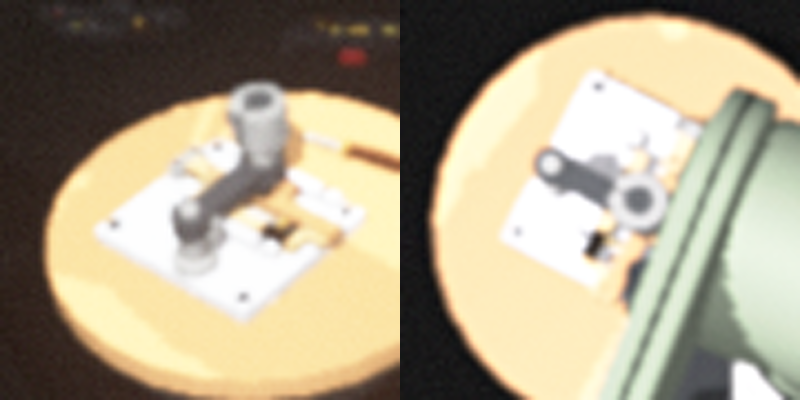

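```bash
python3 - <<'E'
from h import *
from scipy.optimize import least_squares
p=optics.read_camera('side'); q=optics.read_camera('top')
S=lambda c:np.array([165+(c[0]+.5)/400*90-.5,180+(c[1]+.5)/400*90-.5]); T=lambda c:np.array([185+(c[0]-400+.5)/400*90-.5,130+(c[1]+.5)/400*90-.5])
obs=[(q,T((638,200)),'k'),(p,S((259,100)),'k'),(q,T((550,163)),'p'),(p,S((189,210)),'p')]
C=[(q,T((596,70)),(68,72)),(q,T((505,238)),(-50,72)),(p,S((97,231)),(68,72)),(p,S((243,318)),(-50,72))]
def f(v):
    r=[proj(c,(*(v[:2] if n=='p' else v[:2]+62*np.array([np.cos(v[2]),np.sin(v[2])])),112 if n=='p' else 150))-uv for c,uv,n in obs]
    a=v[3]; M=np.array([[np.cos(a),-np.sin(a)],[np.sin(a),np.cos(a)]])
    r+=[proj(c,(*(v[:2]+M@(np.array(X)-[0,58])),70))-uv for c,uv,X in C]
    return np.concatenate(r)
s=least_squares(f,[557,91,-2,-.45],loss='soft_l1'); print(np.round(s.x,3),'arm rel nest +pi/2:',s.x[2]-s.x[3]+np.pi/2); print(np.round(f(s.x).reshape(-1,2),1).tolist())
E
```

```text
[ 5.58202e+02  9.17940e+01 -2.03200e+00 -4.73000e-01] arm rel nest +pi/2: 0.012224128054146632
[[-0.5, -0.2], [0.2, -0.5], [-0.3, -0.2], [0.6, -1.2], [-1.2, -0.2], [-1.7, -0.6], [0.3, -1.5], [0.5, -1.8]]
```

The arm is within about 0.01 rad of its stop, so I'm handing in.

```bash
python3 -c "
from cell import order; print(order.sign_off())"
```

```text
the job is handed in; nothing more can be done
None
```

I pushed the wippen home, swung the clamp arm over it to its stop, turned the knob to its click and handed the job in after about 25 s of robot time. The hand-in reports no verdict.

- **Wippen:** I pushed it with the shut fingers until it met a firm stop at about 10 N, well under the 25 N limit. Its flange looked seated against the end stop in the picture. The fingers stopped about 2 mm short of where my first camera fit put home. The knob's place with the arm at its stop showed the same 2 mm, so I took it as an error in that fit. I did not measure the wippen pin against the hole directly.
- **Clamp arm:** The loosely opened jaws carried it to a solid stop at about 10 N. A final fit using both cameras put it about 0.01 rad from its stop; a rough reading by eye from the top picture gave about 0.05 rad, still under the 0.06 rad limit.
- **Knob:** Torque ran at about 0.1 N m, climbed to 0.21, then fell through 0.18 and 0.14 to 0.065 N m. I stopped there and let go. The pad's force on the wippen cannot be read, so the only evidence for it is that torque curve.
- **Everything else:** The gripper is clear, with wrist force about zero. The path stayed above or away from the bystanders, but I made no final measurement of where they lie.

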